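Shut and bolt the gauge block case

TASK

Close up the gauge block case: push its lid gently down until it is fully shut, without letting it slam, and only then push the little bolt on the front sideways, all the way home through the loop on the lid. Do it all by pushing with your fingertips: do not pinch the lid or the bolt's knob, and leave the other things on the worktop where they lie.

Things in the scene. Friction and masses are not known exactly. Their poses are not given: they have to be found in the camera images.
- block_case: Wooden gauge block case, fixed to the worktop, 152 mm deep (x), 240 wide (y), 57 high when shut. Origin: centre of its underside; x from its front to its back (away from the robot), y to its left, z up. The lid's hinge line runs along y at x = +75, z = 35 mm. The lower part is 34 mm high, its front face at x = -76 mm; there, right of the middle, sits a steel barrel bolt.
- block_case_lid (a joint): Lid angle in rad: 0 shut, 1.57 upright over the case's back, 1.83 fully open; starts at 1.1 to 1.6. A friction hinge (0.55 N m) holds it wherever it is left, so push it all the way: about 4 N at its free edge, less near the end. A shallow tray 151 mm deep, 240 wide, 22 thick. Upright it reaches 186 mm high, its flat outside face away from the robot, at x = +96.5 mm of the case.
- lid_edge (a point): Middle of the lid's free edge, on its flat outside face: at x = -76 mm, y = 0, z = 56.5 mm of the case when shut. Its frame turns with the lid: x from the free edge toward the hinge, y along the edge to the left, z out of the outside face.
- bolt (a joint): Travel of the bolt in m: 0 fully drawn, 0.025 fully home (at its stop). It slides toward the case's +y (left, seen from the robot), starts between 0 and 0.005, takes about 2 N to move and stays where it is left.
- bolt_knob (a point): Middle of the bolt's round knob, 12 mm across, pointing forward (case -x) on an 8 mm stem, 24 mm above the worktop and 24 mm in front of the front face (its end: 29 mm). Bolt drawn: at x = -100, y = -75 mm of the case. Bolt guides and the lid's loop (at y = -30 mm) stand at most 12 mm out of the face. The worktop before the case is free for 60 mm to the right of the knob.
- bolt_above (a point): A point in the air 16 mm above bolt_knob, moving with the bolt; it serves only to notice a pinched knob.
- block_123: Bystander: loose steel setting block with holes, 76 x 50 x 25 mm high, left of the case. Origin: centre of its underside.
- ring_gauge: Bystander: loose steel ring, 54 mm across, 16 mm high, lying in front of the left half of the case. Origin: centre of its underside.
- micrometer: Bystander: loose micrometer with a dark frame, 41 x 134 x 15 mm high, lying right of the case. Origin: centre of its underside.
- plug_gauge: Bystander: loose double-ended plug gauge, 18 x 116 x 18 mm high, lying behind the case, along its back. Origin: centre of its underside.

How it is judged:
By the outcome, as a careful person would: the job done as asked, in the order asked, and still so for the second after the job is handed in, with the robot touching nothing.
It also fails if it takes over 45 s, if anything falls off the work surface, if the arm or the gripper's body presses on something with over 40 N, if the wrist force passes 120 N, or if a joint passes its speed limit or range.

ROBOT

A 6-joint arm with a two-finger parallel gripper is mounted at the origin on a cart in front of the work surface, level with it; the furniture and walls round the work are solid. World frame = base frame: x ahead of the robot, y to its left, z up, the work surface at z = 0. Lengths are in m, angles in rad, forces in N, time in s.
With the tool pointing down it reaches from about 0.275 to 0.85 m from the base axis. Payload 5.2 kg.
Tool frame: the origin (TCP) lies on the centre line of the jaws, within the pads' length; the fingertips stand 19 mm ahead of it and the grasp point (between the pads) is the TCP; z points along the fingers, y is the direction in which the jaws open and shut (so a half turn about z gives the same grasp; the last joint's range is limited). The gripper opens to 85 mm and grips with 20 to 120 N. Pads are 22 mm wide; open, the fingers measure 114 mm over their backs; the gripper's body (76 mm by 85 mm) begins 54 mm behind the grasp point. The pads swing forward as they close: fully open they stand 13 mm farther back than shut.
Start: joints at [1.067, 0.259, 1.535, -0, 1.348, -0.203], TCP at [0.163, 0.525, 0.25] pointing down, gripper open.
Joint ranges: [-3.14, 3.14], [-0.91, 2.08], [0.19, 2.58], [-1.22, 4.36], [0.22, 2.71], [-3.12, 3.12]. Speed limits (rad/s): [2.57, 2.57, 3.14, 3.14, 3.14, 3.14].

INTERFACE

Orientations are given as a unit quaternion [x, y, z, w].
In Python, from plant import * gives the robot as it stands.
- The arm moves only by the tool step_arm, never from a script. Its argument "commands" is a list that holds one entry, the list of rows, each a list of 7 numbers: the shift along the tool's x, y, z in units of 4 cm (1.0 is 4 cm), then the turn, a rotation vector about the tool's x, y, z in units of 5 degrees (1.0 is 5 degrees), then the closure, from 0 (fully open) to 1 (shut). A call has exactly 5 rows; each row shifts and turns the pose as measured when the row begins, along the tool's axes as they then stand; what a row does not reach is not made up. A row lasts 1/8 s, in which the tool goes at most 62.5 mm and 10.7 degrees, less where a joint would pass 70% of its speed; a pose out of reach is approached as far as the arm can. A call with a number of a shift or a turn outside -1 to 1 is refused whole. A call with a gripper value outside its range is refused whole. The fingers move at their own pace and stop on an object; "force" is the grip in N (left out, the last holds). Time passes only in rows, so rows that do not move let the fingers close, or fill a call up. It gives the time, the measured TCP pose, the force and the opening at its end, in the units of the state.
- state(): the state, without advancing time (a new reading comes with each control period).
- get_image(name): name is "scene" or "top"; returns the picture (480x640x3 uint8, red, green, blue); there is no depth.
- camera_params(name): a dict with "K" (3x3 intrinsics, pixels), "k1" (the pictures are not rectified: a ray, as slopes to the right and down, at radius r is drawn at 1 + k1 r^2 times it, then the intrinsics apply), "extrinsics" (4x4, takes a point from world to camera coordinates). Camera axes: x right, y down, z forward; pixel columns grow to the right and rows downward; lengths in m; the calibration is good to about 2 mm. A picture is of the moment at which its call begins. camera_params takes no time and is no camera call.
- close_job(): hands the job in, once; it reports no verdict.
The state is a dict: "t": time; "q": joint angles; "dq": joint speeds; "tau": joint torques, N m; "tcp_pos": TCP position; "eef_rot": TCP orientation; "force": force on the tool from outside, world axes, zero at the start; "moment": the same for the moment, N m; "opening": finger opening in m.
Only numpy, scipy, OpenCV 4.12 (cv2) and the standard library are available. Lean on these libraries where they do the work, as an engineer would, in place of code of your own. Each camera call takes 0.05 s, during which the arm holds its last target.

## Working session

There is one attempt and no reset: what is moved stays moved. The work goes in short steps, Python scripts to look and compute and a tool call to move; the robot and the scene stay as the last step left them, time stands still between calls to the robot, and variables do not carry over. Pictures are saved under pics/ and viewed, and the job is handed in when it is done.

Besides the shell and the picture viewer there is one more tool, called after "Request:" as name(argument=value, ...), one argument or row to a line, values as JSON. step_arm: Moves the arm, as the interface text tells. Its arguments: {"type":"object","properties":{"commands":{"type":"array","items":{"type":"array","items":{"type":"array","items":{"type":"number","minimum":-1,"maximum":1}}}},"force":{"type":"number"}},"required":["commands"]}

```bash
mkdir -p pics; ls; python3 - <<'E'
from plant import *
import cv2
for n in ("scene","top"):
    cv2.imwrite(f"pics/{n}0.png",get_image(n)[:,:,::-1]); p=camera_params(n); print(n,p)
print(state())
E
```

```text
pics
scene {'K': array([[508.78509526,   0.        , 317.94061459],
       [  0.        , 508.78509526, 236.11847144],
       [  0.        ,   0.        ,   1.        ]]), 'k1': -0.1183406281456061, 'extrinsics': array([[ 0.84990564, -0.52690551,  0.00556688, -0.45276745],
       [-0.34404523, -0.56288959, -0.75152391,  0.27760276],
       [ 0.39911563,  0.63680914, -0.65968237,  0.71406498],
       [ 0.        ,  0.        ,  0.        ,  1.        ]])}
top {'K': array([[516.0559779 ,   0.        , 312.20753457],
       [  0.        , 516.0559779 , 242.82725709],
       [  0.        ,   0.        ,   1.        ]]), 'k1': -0.05600664466459815, 'extrinsics': array([[-0.00837212, -0.99994483, -0.00634367,  0.05948287],
       [-0.99805741,  0.00874764, -0.06168368,  0.56091328],
       [ 0.06173577,  0.00581492, -0.99807559,  0.90453473],
       [ 0.        ,  0.        ,  0.        ,  1.        ]])}
{'t': 0.1, 'q': array([ 1.06718275e+00,  2.59263971e-01,  1.53594654e+00,  2.30063871e-05,
        1.34800927e+00, -2.02803050e-01]), 'dq': array([-1.40207792e-03, -1.44782281e-03, -2.33921958e-03, -6.11832530e-04,
       -1.47679877e-03, -5.17406538e-06]), 'tau': array([ 1.60501135e-03, -4.46972537e+01, -2.91245449e+01, -1.73770441e-04,
        6.35296397e-03, -9.00411010e-06]), 'tcp_pos': array([0.16272134, 0.52492633, 0.24957199]), 'eef_rot': array([ 1.49841304e-01,  9.88709726e-01, -7.59460639e-04, -2.91944097e-04]), 'force': array([ 0.52217144,  0.06656864, -0.34607259]), 'moment': array([-0.04065817, -0.04628207,  0.0146075 ]), 'opening': 0.08530903274878267}
```

View pics/scene0.png

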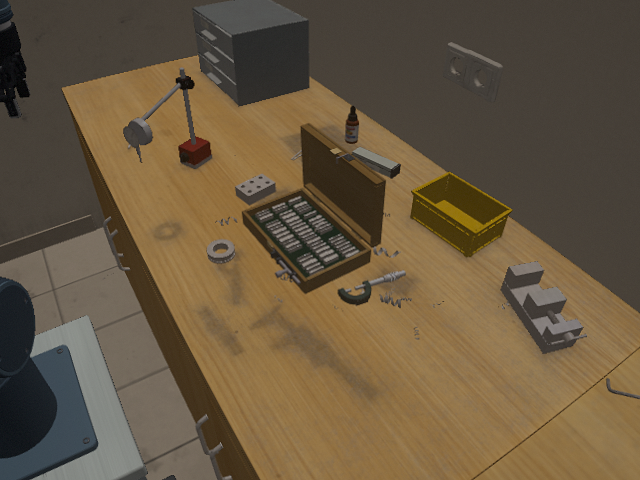

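View pics/top0.png

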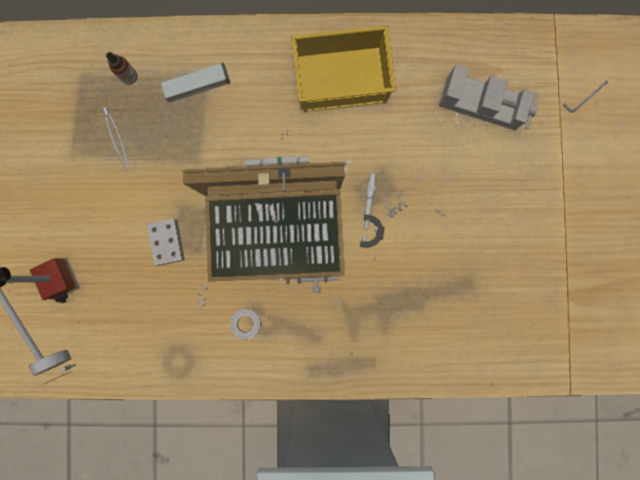

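```bash
python3 - <<'E'
import cv2
a=cv2.imread("pics/top0.png")[145:345,170:400]; cv2.imwrite("pics/topz.png",cv2.resize(a,None,fx=3.4,fy=3,interpolation=2)[:600,:800])
a=cv2.imread("pics/scene0.png")[115:315,190:420]; cv2.imwrite("pics/scz.png",cv2.resize(a,None,fx=3.4,fy=3,interpolation=2)[:600,:800])
E
```

```text
(no output)
```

View pics/topz.png

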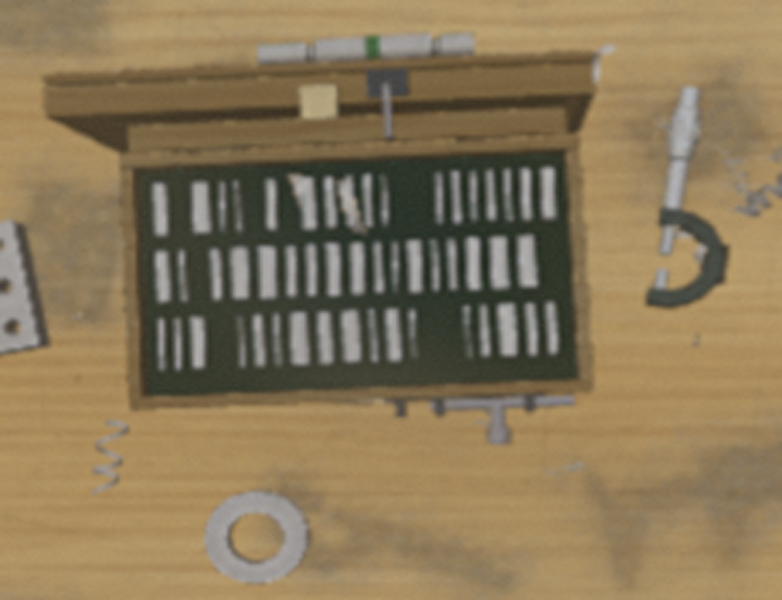

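View pics/scz.png

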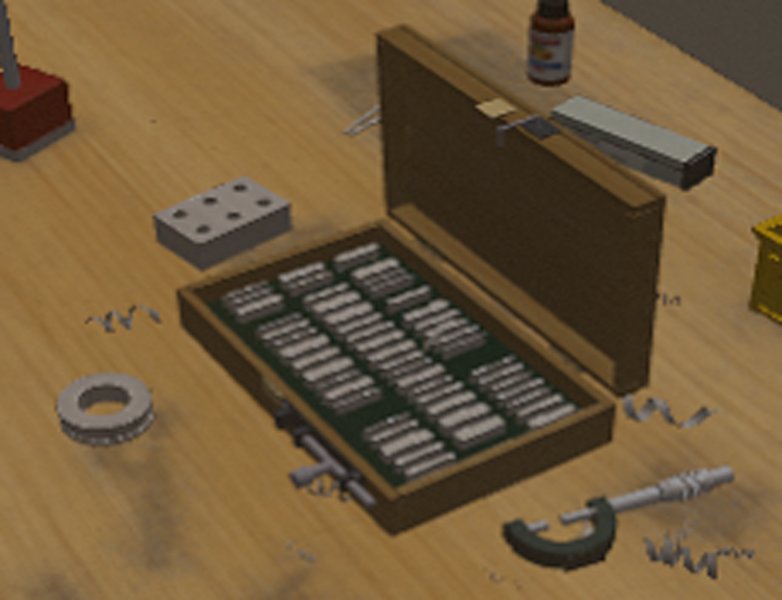

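```bash
cat > h.py <<'E'
import numpy as np
from scipy.optimize import least_squares
from scipy.spatial.transform import Rotation as R
from plant import *
P={n:camera_params(n) for n in("scene","top")}
def proj(n,X):
    p=P[n]; c=p["extrinsics"]@np.append(X,1); s=c[:2]/c[2]; s=s*(1+p["k1"]*(s@s))
    return p["K"][:2,:2]@s+p["K"][:2,2]
def lid(dx,y,dz,a): # mm rel. hinge, shut
    return np.array([75+dx*np.cos(a)+dz*np.sin(a),y,35-dx*np.sin(a)+dz*np.cos(a)])
def toW(v,C):
    x,y,th=v[:3]; C=np.asarray(C)/1000
    return np.array([x+C[0]*np.cos(th)-C[1]*np.sin(th), y+C[0]*np.sin(th)+C[1]*np.cos(th), C[2]])
E
cat > fit.py <<'E'
from h import *
zt=lambda u,v:(u/3.4+170-.35,v/3+145-.33)
zs=lambda u,v:(u/3.4+190-.35,v/3+115-.33)
O=[("top",zt(131,408),'b',(-76,120,34)),("top",zt(592,390),'b',(-76,-120,34)),
("top",zt(498,436),'k',(-100,-75,24)),
("top",zt(45,76),'l',(-151,120,21.5)),("top",zt(594,53),'l',(-151,-120,21.5)),("top",zt(45,115),'l',(-151,120,0)),("top",zt(588,95),'l',(-151,-120,0)),
("scene",zs(178,291),'b',(-76,120,34)),("scene",zs(392,496),'b',(-76,-120,34)),("scene",zs(613,406),'b',(76,-120,34)),("scene",zs(393,534),'b',(-76,-120,0)),
("scene",zs(402,27),'l',(-151,120,21.5)),("scene",zs(663,198),'l',(-151,-120,21.5)),("scene",zs(378,38),'l',(-151,120,0)),("scene",zs(640,208),'l',(-151,-120,0)),
("scene",zs(303,476),'k',(-100,-75,24))]
def f(v):
    r=[]
    for n,uv,k,c in O:
        if k=='l': c=lid(*c,v[3])
        if k=='k': c=(c[0],c[1]+v[4]*1000,c[2])
        r+=list(proj(n,toW(v,c))-uv)
    return np.array(r)
s=least_squares(f,[.5,.05,0,1.5,.003],loss='soft_l1',x_scale=[.1,.1,.1,.1,.01])
print(s.x.round(4)); 
for o,r in zip(O,s.fun.reshape(-1,2)): print(o[0],o[2:],r.round(1))
v=s.x;np.save('v.npy',v)
print('knob',toW(v,(-100,-75+v[4]*1e3,24)),'edge',toW(v,lid(-151,0,21.5,v[3])))
E
python3 fit.py
```

```text
[0.5759 0.1216 0.0358 1.5262 0.0053]
top ('b', (-76, 120, 34)) [-0.7 -0.1]
top ('b', (-76, -120, 34)) [ 0.5 -0.1]
top ('k', (-100, -75, 24)) [ 0.  -0.5]
top ('l', (-151, 120, 21.5)) [-0.4 -0.5]
top ('l', (-151, -120, 21.5)) [ 0.3 -0.4]
top ('l', (-151, 120, 0)) [0.1 1. ]
top ('l', (-151, -120, 0)) [2.7 0.1]
scene ('b', (-76, 120, 34)) [-0.6 -1.3]
scene ('b', (-76, -120, 34)) [-0.4  1.2]
scene ('b', (76, -120, 34)) [ 2.6 -1.2]
scene ('b', (-76, -120, 0)) [-0.4  1.6]
scene ('l', (-151, 120, 21.5)) [ 0.7 -1.7]
scene ('l', (-151, -120, 21.5)) [ 1.  -1.1]
scene ('l', (-151, 120, 0)) [-1.3 -2. ]
scene ('l', (-151, -120, 0)) [-2.1  0.1]
scene ('k', (-100, -75, 24)) [-0.3  0.2]
knob [0.47847749 0.04838741 0.024     ] edge [0.66561264 0.1248497  0.18680783]
```

```bash
cat > d.py <<'E'
import sys
from h import *
# usage: d.py x y z (case mm) -> remaining in tool units; also reports the TCP in case mm and force in case axes
v=np.load('v.npy'); s=state()
Rt=R.from_quat(s['eef_rot']); p=s['tcp_pos']
Rc=R.from_euler('z',v[2]); c=Rc.inv().apply(p-[v[0],v[1],0])*1000
print('t',s['t'].__round__(2),'tcp case mm',c.round(1),'F case',Rc.inv().apply(s['force']).round(2),'open',round(s['opening'],4))
G=np.column_stack([Rc.apply([-1,0,0]),Rc.apply([0,1,0]),[0,0,-1]])
print('turn units',np.degrees((Rt.inv()*R.from_matrix(G)).as_rotvec()).round(2)/5,'q',s['q'].round(2))
if len(sys.argv)>3:
    t=np.array(list(map(float,sys.argv[1:4]))); print('delta units',(Rt.inv().apply(Rc.apply((t-c)/1000))/.04).round(2))
E
python3 d.py -250 200 330; python3 d.py 121 0 330
python3 -c "
from h import *
for n in P: E=P[n]['extrinsics'];print(n,-E[:3,:3].T@E[:3,3])"
```

```text
t 0.1 tcp case mm [-398.5  417.8  249.6] F case [ 0.52  0.05 -0.35] open 0.0853
turn units [-0.018 -0.008 -3.858] q [ 1.07  0.26  1.54  0.    1.35 -0.2 ]
delta units [-5.3  -3.92 -2.01]
t 0.1 tcp case mm [-398.5  417.8  249.6] F case [ 0.52  0.05 -0.35] open 0.0853
turn units [-0.018 -0.008 -3.858] q [ 1.07  0.26  1.54  0.    1.35 -0.2 ]
delta units [-15.71  -5.57  -2.01]
scene [ 0.19532302 -0.53702907  0.68220169]
top [0.5044795  0.04931313 0.93777057]
```

Request:
step_arm(
  commands=[
    [[-0.5,-1,-0.6,0,0,-0.95,1],[-0.6,-1,-0.6,0,0,-0.95,1],[-0.7,-1,-0.6,0,0,-0.95,1],[-0.8,-1,-0.4,0,0,-0.95,1],[-0.9,-1,-0.2,0,0,0,1]],
  ],
  force=20,
)

```text
t: 0.72
tcp_pos: [0.2753, 0.3092, 0.3453]
eef_rot: [-0.025, 1.0, -0.004, -0.002]
force: [1.1, 0.4, -0.2]
opening: -0.0002
```

```bash
python3 d.py 125 0 330
```

```text
t 0.72 tcp case mm [-293.7  198.2  345.3] F case [ 1.11  0.39 -0.21] open -0.0002
turn units [-0.082 -0.048  0.16 ] q [ 0.58 -0.04  1.65 -0.    1.54 -1.04]
delta units [-10.4   -5.1    0.37]
```

Request:
step_arm(
  commands=[
    [[-1,-0.5,0,-0.08,-0.05,0.16,1],[-1,-0.5,0,0,0,0,1],[-1,-0.5,0,0,0,0,1],[-1,-0.5,0,0,0,0,1],[-1,-0.5,0,0,0,0,1]],
  ],
)

```text
t: 1.35
tcp_pos: [0.4839, 0.2112, 0.3458]
eef_rot: [-0.017, 1.0, 0.001, 0.0]
force: [0.1, 0.3, 0.2]
opening: -0.0002
```

Request:
step_arm(
  commands=[
    [[-1,-0.5,0,0,0,0,1],[-1,-0.5,0,0,0,0,1],[-1,-0.5,0,0,0,0,1],[-1,-0.5,0,0,0,0,1],[-1,-0.5,0,0,0,0,1]],
  ],
)

```text
t: 1.98
tcp_pos: [0.6927, 0.1138, 0.3424]
eef_rot: [-0.016, 1.0, 0.001, -0.002]
force: [-0.8, -0.1, 0.7]
opening: -0.0002
```

```bash
python3 d.py 128 0 184
```

```text
t 1.98 tcp case mm [116.4 -12.  342.4] F case [-0.8  -0.04  0.71] open -0.0002
turn units [ 0.022 -0.048 -0.04 ] q [ 0.    0.52  0.93  0.    1.7  -1.6 ]
delta units [-0.3   0.29  3.96]
```

Request:
step_arm(
  commands=[
    [[-0.4,0.3,0.3,0,-0.05,0,1],[0,0,0.7,0,0,0,1],[0,0,0.7,0,0,0,1],[0,0,0.7,0,0,0,1],[0,0,0.7,0,0,0,1]],
  ],
)

```text
t: 2.6
tcp_pos: [0.7121, 0.1233, 0.2109]
eef_rot: [-0.014, 1.0, 0.001, -0.001]
force: [-0.4, 0.3, 0.6]
opening: 0.0003
```

```bash
python3 d.py 128 0 184; python3 - <<'E'
from plant import *
import cv2
a=get_image("scene")[70:320,180:430,::-1]
cv2.imwrite("pics/s2.png",cv2.resize(a,None,fx=2.4,fy=2.4,interpolation=2))
E
```

```text
t 2.6 tcp case mm [136.2  -3.2 210.9] F case [-0.38  0.31  0.56] open 0.0003
turn units [ 0.016 -0.022 -0.092] q [ 0.02  0.6   1.11  0.    1.44 -1.58]
delta units [0.2  0.08 0.67]
```

View pics/s2.png

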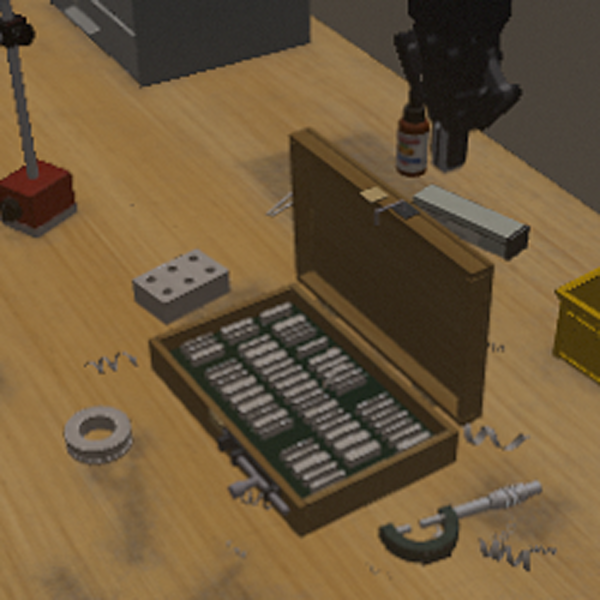

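Request:
step_arm(
  commands=[
    [[0,0,0.5,0,0,0,1],[0.1,0.1,0.3,0,0,-0.1,1],[0.2,0,0,0,0,0,1],[0.2,0,0,0,0,0,1],[0.1,0,0,0,0,0,1]],
  ],
)

```text
t: 3.28
tcp_pos: [0.6841, 0.1269, 0.174]
eef_rot: [-0.019, 1.0, 0.001, -0.005]
force: [-0.7, 0.1, 1.1]
opening: -0.0001
```

```bash
python3 d.py; python3 -c "
from h import *
for a in np.arange(1.6,-.05,-.1): print(round(a,1),(lid(-125,0,21.5,a)+[11,0,19]).round(0))"
```

```text
t 3.27 tcp case mm [108.3   1.3 174. ] F case [-0.65  0.14  1.15] open -0.0001
turn units [ 0.018 -0.12   0.018] q [ 0.02  0.58  1.24  0.    1.34 -1.59]
1.6 [111.   0. 178.]
1.5 [ 99.   0. 180.]
1.4 [ 86.   0. 181.]
1.3 [ 73.   0. 180.]
1.2 [ 61.   0. 178.]
1.1 [ 48.   0. 175.]
1.0 [ 37.   0. 171.]
0.9 [ 25.   0. 165.]
0.8 [ 14.   0. 159.]
0.7 [  4.   0. 151.]
0.6 [ -5.   0. 142.]
0.5 [-13.   0. 133.]
0.4 [-21.   0. 122.]
0.3 [-27.   0. 111.]
0.2 [-32.   0. 100.]
0.1 [-36.   0.  88.]
-0.0 [-39.   0.  75.]
```

Request:
step_arm(
  commands=[
    [[0.2,0,-0.05,0,-0.1,0,1],[0.2,0,-0.05,0,0,0,1],[0.2,0,-0.05,0,0,0,1],[0.2,0,0,0,0,0,1],[0.2,0,0,0,0,0,1]],
  ],
)

```text
t: 3.9
tcp_pos: [0.645, 0.1251, 0.1831]
eef_rot: [-0.018, 1.0, 0.001, 0.005]
force: [4.2, 0.3, -1.5]
opening: 0.0001
```

```bash
python3 d.py
```

```text
t 3.9 tcp case mm [ 69.2   1.  183.1] F case [ 4.21  0.17 -1.54] open 0.0001
turn units [0.018 0.106 0.012] q [ 0.02  0.49  1.36  0.    1.28 -1.59]
```

Request:
step_arm(
  commands=[
    [[0.2,0,0.08,0,0.1,0,1],[0.2,0,0.1,0,0,0,1],[0.2,0,0.1,0,0,0,1],[0.2,0,0.1,0,0,0,1],[0.2,0,0.1,0,0,0,1]],
  ],
)

```text
t: 4.53
tcp_pos: [0.6036, 0.1235, 0.1673]
eef_rot: [-0.019, 1.0, 0.001, 0.003]
force: [1.6, -1.0, 3.9]
opening: -0.0
```

```bash
python3 d.py
```

```text
t 4.53 tcp case mm [ 27.7   0.8 167.3] F case [ 1.6  -1.06  3.93] open -0.0
turn units [0.014 0.06  0.014] q [ 0.02  0.44  1.49  0.    1.21 -1.59]
```

Request:
step_arm(
  commands=[
    [[0.17,0,0.12,0,0.05,0,1],[0.17,0,0.12,0,0,0,1],[0.16,0,0.13,0,0,0,1],[0.15,0,0.13,0,0,0,1],[0.14,0,0.14,0,0,0,1]],
  ],
)

```text
t: 5.15
tcp_pos: [0.5679, 0.1222, 0.1397]
eef_rot: [-0.019, 1.0, 0.0, -0.002]
force: [0.4, -0.7, 3.3]
opening: 0.0001
```

```bash
python3 d.py
```

```text
t 5.15 tcp case mm [ -8.    0.8 139.7] F case [ 0.41 -0.73  3.31] open 0.0001
turn units [ 0.012 -0.036  0.016] q [ 0.02  0.41  1.61  0.    1.13 -1.59]
```

Request:
step_arm(
  commands=[
    [[0.09,0,0.12,0,0,0,1],[0.09,0,0.12,0,0,0,1],[0.08,0,0.12,0,0,0,1],[0.08,0,0.12,0,0,0,1],[0.07,0,0.12,0,0,0,1]],
  ],
)

```text
t: 5.78
tcp_pos: [0.5489, 0.1215, 0.1131]
eef_rot: [-0.019, 1.0, 0.0, -0.003]
force: [0.2, -0.4, 1.9]
opening: -0.0002
```

```bash
python3 d.py
```

```text
t 5.78 tcp case mm [-27.    0.8 113.1] F case [ 0.2  -0.41  1.95] open -0.0002
turn units [ 0.012 -0.074  0.016] q [ 0.02  0.41  1.68  0.    1.06 -1.59]
```

Request:
step_arm(
  commands=[
    [[0.05,0,0.1,0,-0.05,0,1],[0.05,0,0.1,0,0,0,1],[0.04,0,0.09,0,0,0,1],[0.03,0,0.08,0,0,0,1],[0.03,0,0.08,0,0,0,1]],
  ],
)

```text
t: 6.4
tcp_pos: [0.5402, 0.1212, 0.0935]
eef_rot: [-0.019, 1.0, 0.0, -0.001]
force: [-0.1, -1.1, 1.8]
opening: 0.0002
```

```bash
python3 d.py;  python3 - <<'E'
from plant import *
import cv2
a=get_image("scene")[70:320,180:430,::-1]
cv2.imwrite("pics/s3.png",cv2.resize(a,None,fx=2.4,fy=2.4,interpolation=2))
E
```

```text
t 6.4 tcp case mm [-35.7   0.8  93.5] F case [-0.11 -1.08  1.82] open 0.0002
turn units [ 0.012 -0.024  0.016] q [ 0.02  0.42  1.72  0.    1.   -1.59]
```

View pics/s3.png

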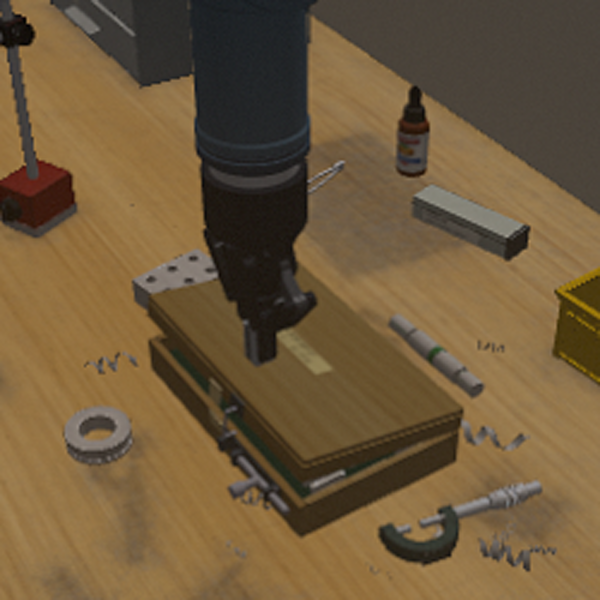

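Request:
step_arm(
  commands=[
    [[0.02,0,0.06,0,0,0,1],[0.01,0,0.06,0,0,0,1],[0.01,0,0.06,0,0,0,1],[0.01,0,0.05,0,0,0,1],[0,0,0.05,0,0,0,1]],
  ],
)

```text
t: 7.08
tcp_pos: [0.5368, 0.1211, 0.0809]
eef_rot: [-0.019, 1.0, 0.0, -0.002]
force: [-1.9, -0.7, 1.9]
opening: 0.0002
```

```bash
python3 d.py
```

```text
t 7.08 tcp case mm [-39.1   0.9  80.9] F case [-1.93 -0.64  1.91] open 0.0002
turn units [ 0.01  -0.054  0.018] q [ 0.02  0.43  1.74  0.    0.97 -1.59]
```

Request:
step_arm(
  commands=[
    [[0,0,0.04,0,0,0,1],[0,0,0.03,0,0,0,1],[0,0,0.02,0,0,0,1],[0,0,0.02,0,0,0,1],[0,0,0.02,0,0,0,1]],
  ],
)

```text
t: 7.7
tcp_pos: [0.5361, 0.1211, 0.0755]
eef_rot: [-0.019, 1.0, 0.0, -0.003]
force: [-4.6, -1.7, 12.1]
opening: 0.0001
```

```bash
python3 d.py
```

```text
t 7.7 tcp case mm [-39.9   0.9  75.5] F case [-4.68 -1.52 12.1 ] open 0.0001
turn units [ 0.01  -0.074  0.018] q [ 0.02  0.44  1.75  0.    0.96 -1.59]
```

Request:
step_arm(
  commands=[
    [[0,0,0.02,0,0,0,1],[0,0,0.01,0,0,0,1],[0,0,0,0,0,0,1],[0,0,-0.1,0,0,0,1],[0,0,-0.4,0,0,0,1]],
  ],
)

```text
t: 8.32
tcp_pos: [0.5361, 0.1212, 0.0952]
eef_rot: [-0.019, 1.0, 0.001, -0.003]
force: [-0.1, -0.6, 0.3]
opening: -0.0001
```

Request:
step_arm(
  commands=[
    [[0,-0.2,-0.5,0,0,0,1],[0.5,-0.4,-0.3,0,0,0,1],[0.8,-0.6,0,0,0,0,1],[0.8,-0.6,0,0,0,0,1],[0.8,-0.6,0,0,0,0,1]],
  ],
)

```text
t: 8.95
tcp_pos: [0.4276, 0.0193, 0.1347]
eef_rot: [-0.021, 1.0, -0.0, 0.003]
force: [0.7, -0.3, -0.3]
opening: 0.0001
```

```bash
python3 d.py -107 -105 100;  python3 - <<'E'
from plant import *
import cv2
a=get_image("scene")[170:320,220:400,::-1]
cv2.imwrite("pics/s4.png",cv2.resize(a,None,fx=4,fy=4,interpolation=2))
a=get_image("top")[160:345,170:400,::-1]
cv2.imwrite("pics/t4.png",cv2.resize(a,None,fx=3.2,fy=3.2,interpolation=2))
E
```

```text
t 8.95 tcp case mm [-151.9  -97.   134.7] F case [ 0.67 -0.36 -0.32] open 0.0001
turn units [-0.004  0.078  0.06 ] q [-0.22  0.16  1.98  0.    1.   -1.83]
delta units [-1.12 -0.21  0.88]
```

View pics/s4.png

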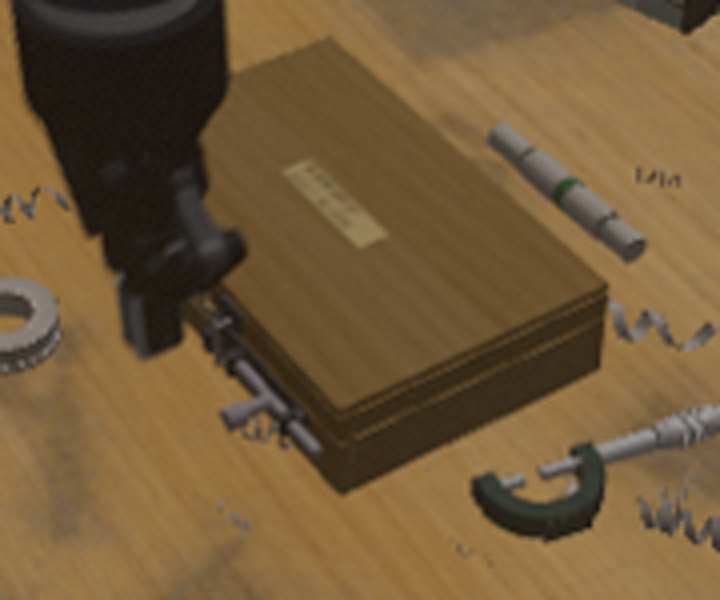

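View pics/t4.png

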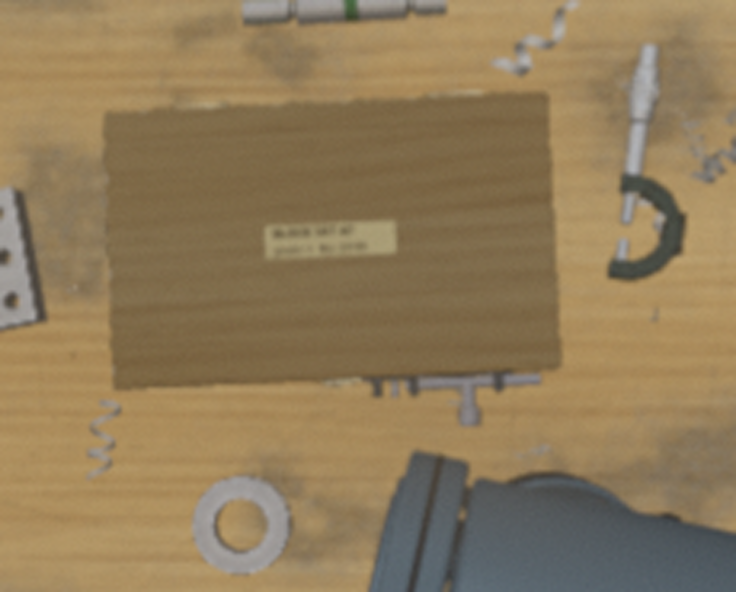

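Request:
step_arm(
  commands=[
    [[-0.4,-0.1,0,0,0.08,0.06,1],[-0.4,-0.1,0.2,0,0,0,1],[-0.4,-0.1,0.4,0,0,0,1],[0,0,0.5,0,0,0,1],[0,0,0.5,0,0,0,1]],
  ],
)

```text
t: 9.68
tcp_pos: [0.4876, 0.0078, 0.0706]
eef_rot: [-0.017, 1.0, -0.001, 0.005]
force: [0.4, 0.6, 0.0]
opening: -0.0001
```

```bash
python3 d.py -104 -110 30; python3 - <<'E'
from plant import *
import cv2
a=get_image("scene")[190:320,240:400,::-1]
cv2.imwrite("pics/s5.png",cv2.resize(a,None,fx=4,fy=4,interpolation=2))
E
```

```text
t 9.68 tcp case mm [ -92.3 -110.6   70.6] F case [0.44 0.54 0.03] open -0.0001
turn units [-0.03   0.108 -0.014] q [-0.21  0.35  1.92 -0.    0.87 -1.82]
delta units [0.3  0.02 1.01]
```

View pics/s5.png

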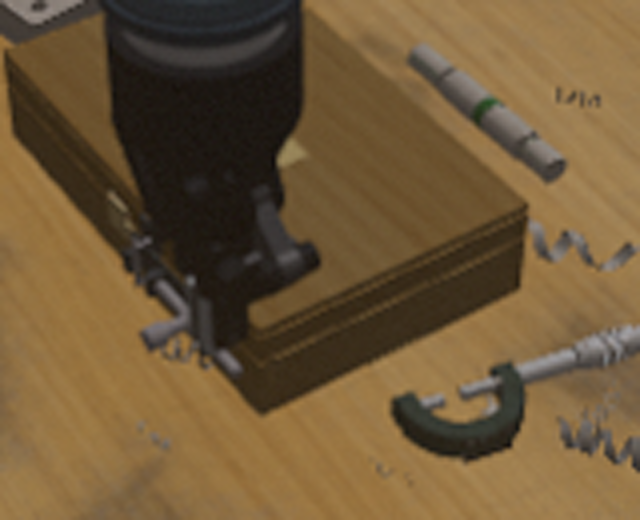

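Request:
step_arm(
  commands=[
    [[0.3,0,0,0,0.1,0,1],[0.05,0,0.2,0,0,0,1],[0,0,0.3,0,0,0,1],[0,0,0.3,0,0,0,1],[0,0,0.15,0,0,0,1]],
  ],
)

```text
t: 10.35
tcp_pos: [0.4741, 0.0077, 0.0281]
eef_rot: [-0.018, 1.0, -0.001, -0.001]
force: [0.5, 1.0, -0.7]
opening: -0.0
```

```bash
python3 d.py -104 -100 30; python3 - <<'E'
from plant import *
import cv2
a=get_image("scene")[190:320,240:400,::-1]
cv2.imwrite("pics/s6.png",cv2.resize(a,None,fx=4,fy=4,interpolation=2))
E
```

```text
t 10.35 tcp case mm [-105.8 -110.2   28.1] F case [ 0.5   0.97 -0.65] open -0.0
turn units [-0.024 -0.018  0.   ] q [-0.22  0.41  1.97 -0.    0.76 -1.82]
delta units [-0.05  0.26 -0.05]
```

View pics/s6.png

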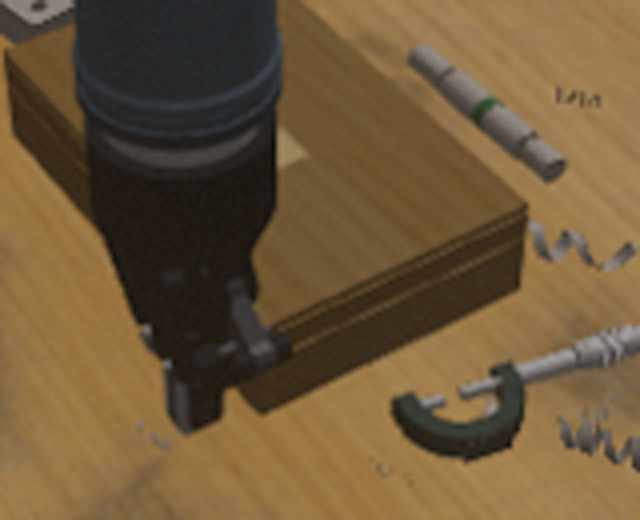

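Request:
step_arm(
  commands=[
    [[-0.03,0.1,-0.03,0,0,0,1],[0,0.1,0,0,0,0,1],[0,0.1,0,0,0,0,1],[0,0.1,0,0,0,0,1],[0,0.1,0,0,0,0,1]],
  ],
)

```text
t: 11.02
tcp_pos: [0.4751, 0.029, 0.0297]
eef_rot: [-0.018, 1.0, -0.001, -0.0]
force: [0.1, 0.1, -0.6]
opening: 0.0
```

```bash
python3 d.py -104 -71 30
```

```text
t 11.03 tcp case mm [-104.1  -89.    29.7] F case [ 0.08  0.1  -0.58] open 0.0
turn units [-0.024 -0.006 -0.004] q [-0.17  0.4   1.97 -0.    0.77 -1.78]
delta units [-0.    0.45 -0.01]
```

Request:
step_arm(
  commands=[
    [[0,0.07,0,0,0,0,1],[0,0.07,0,0,0,0,1],[0,0.07,0,0,0,0,1],[0,0.07,0,0,0,0,1],[0,0.06,0,0,0,0,1]],
  ],
)

```text
t: 11.65
tcp_pos: [0.4745, 0.0429, 0.0297]
eef_rot: [-0.018, 1.0, -0.002, -0.0]
force: [-0.3, -1.8, 0.4]
opening: 0.0
```

```bash
python3 d.py -104 -71 30
```

```text
t 11.65 tcp case mm [-104.1  -75.1   29.7] F case [-0.4  -1.83  0.37] open 0.0
turn units [-0.038 -0.008  0.002] q [-0.14  0.41  1.97 -0.    0.77 -1.75]
delta units [-0.    0.1  -0.01]
```

Contact at about 2 N; the bolt is moving. Going on to the stop.

Request:
step_arm(
  commands=[
    [[0,0.05,0,0,0,0,1],[0,0.05,0,0,0,0,1],[0,0.04,0,0,0,0,1],[0,0.04,0,0,0,0,1],[0,0.03,0,0,0,0,1]],
  ],
)

```text
t: 12.28
tcp_pos: [0.4742, 0.0506, 0.0298]
eef_rot: [-0.019, 1.0, -0.003, -0.0]
force: [-2.6, -11.7, 1.0]
opening: -0.0001
```

```bash
python3 d.py -104 -71 30
```

```text
t 12.28 tcp case mm [-104.1  -67.3   29.8] F case [ -2.98 -11.61   0.96] open -0.0001
turn units [-0.066 -0.01   0.018] q [-0.12  0.41  1.97 -0.01  0.77 -1.73]
delta units [-0.   -0.09 -0.01]
```

Request:
step_arm(
  commands=[
    [[0,0.03,0,0,0,0,1],[0,0.03,0,0,0,0,1],[0,0.03,0,0,0,0,1],[0,0.03,0,0,0,0,1],[0,0.03,0,0,0,0,1]],
  ],
)

```text
t: 12.9
tcp_pos: [0.4743, 0.0505, 0.0299]
eef_rot: [-0.02, 1.0, -0.008, -0.001]
force: [-0.4, -8.5, 0.4]
opening: -0.0001
```

```bash
python3 d.py -104 -71 30
```

```text
t 12.9 tcp case mm [-104.1  -67.4   29.9] F case [-0.66 -8.47  0.38] open -0.0001
turn units [-0.178 -0.022  0.056] q [-0.12  0.41  1.96 -0.02  0.77 -1.71]
delta units [-0.   -0.09 -0.  ]
```

Firmly at a stop. Retreat: sideways off the knob, outward, up, and look.

Request:
step_arm(
  commands=[
    [[0,-0.2,0,0,0,0,1],[0,-0.3,0,0,0,0,1],[0.4,-0.3,0,0,0,0,1],[0.6,0,-0.4,0,0,0,1],[0.6,0,-0.8,0,0,0,1]],
  ],
)

```text
t: 13.52
tcp_pos: [0.4108, 0.0146, 0.0776]
eef_rot: [-0.02, 1.0, -0.006, -0.002]
force: [-0.1, 0.7, 0.0]
opening: -0.0
```

Request:
step_arm(
  commands=[
    [[0.3,-0.8,-0.8,0,0,0,1],[0.3,-1,-0.8,0,0,0,1],[0,-1,-0.8,0,0,0,1],[0,-1,0,0,0,0,1],[0,-1,0,0,0,0,1]],
  ],
)

```text
t: 14.15
tcp_pos: [0.3928, -0.1817, 0.182]
eef_rot: [-0.021, 1.0, -0.007, 0.001]
force: [1.4, -0.4, 1.0]
opening: -0.0001
```

```bash
python3 d.py -104 -71 30; python3 - <<'E'
from plant import *
import cv2
a=get_image("scene");cv2.imwrite("pics/s7f.png",a[:,:,::-1]);a=a[190:310,240:400,::-1]
cv2.imwrite("pics/s7.png",cv2.resize(a,None,fx=4.5,fy=4.5,interpolation=2))
a=get_image("top")[160:345,170:400,::-1]
cv2.imwrite("pics/t7.png",cv2.resize(a,None,fx=3.2,fy=3.2,interpolation=2))
E
```

```text
t 14.15 tcp case mm [-193.9 -296.6  182. ] F case [ 1.34 -0.45  0.97] open -0.0001
turn units [-0.162  0.018  0.08 ] q [-0.68  0.11  1.91 -0.01  1.12 -2.29]
delta units [-2.28  5.68  3.72]
```

View pics/s7.png

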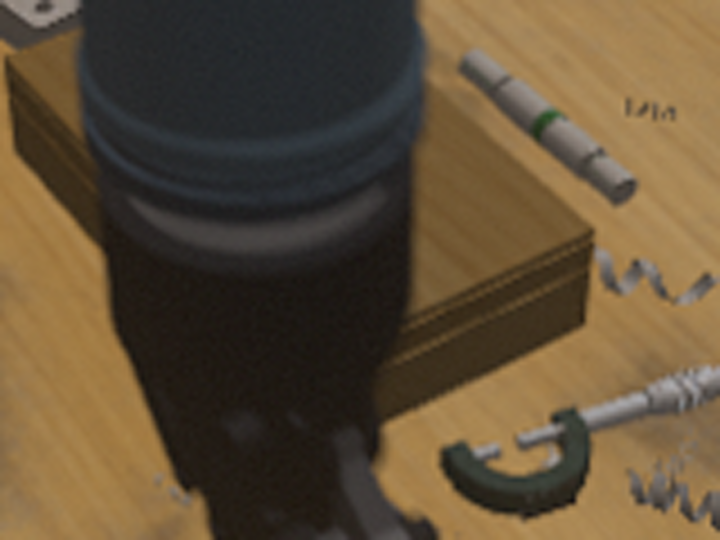

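View pics/t7.png

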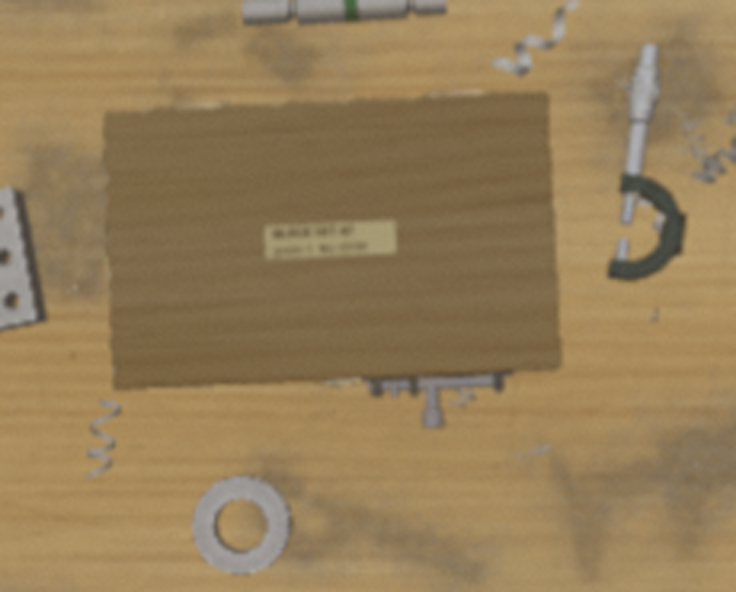

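```bash
python3 - <<'E'
from h import *
v=np.load('v.npy')
for b in (0,5,20,25):
    for x in(-96,-104): print(b,x,((proj('top',toW(v,(x,-75+b,24)))-[170,160]+.5)*3.2).round(1))
for C in [(-76,120,56.5),(-76,-120,56.5),(76,120,56.5),(76,-120,56.5)]: print(C,((proj('top',toW(v,C))-[170,160]+.5)*3.2).round(1))
E
```

```text
0 -96 [478.5 408.2]
0 -104 [479.1 422.7]
5 -96 [469.4 408.6]
5 -104 [470.1 423.1]
20 -96 [442.3 409.8]
20 -104 [442.9 424.3]
25 -96 [433.2 410.2]
25 -104 [433.9 424.7]
(-76, 120, 56.5) [112.7 387.9]
(-76, -120, 56.5) [561.6 368.3]
(76, 120, 56.5) [104.  106.1]
(76, -120, 56.5) [548.   85.8]
```

Request:
step_arm(
  commands=[
    [[0.3,-1,-0.3,0,0,0,1],[0.3,-1,0,0,0,0,1],[0.3,-1,0,0,0,0,1],[0,0,-1,0,0,0,1],[0,0,-1,0,0,0,1]],
  ],
)

```text
t: 14.88
tcp_pos: [0.3587, -0.3047, 0.2735]
eef_rot: [-0.019, 1.0, -0.002, -0.001]
force: [0.3, 0.2, 0.8]
opening: 0.0001
```

```bash
python3 - <<'E'
from plant import *
import cv2
a=get_image("scene");a=a[180:310,230:400,::-1]
cv2.imwrite("pics/s8.png",cv2.resize(a,None,fx=4.5,fy=4.5,interpolation=2))
E
```

```text
(no output)
```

View pics/s8.png

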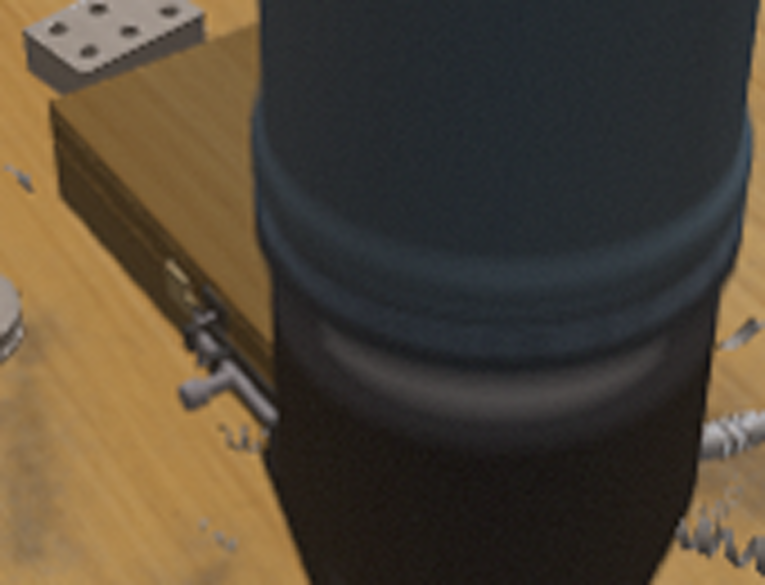

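Request:
step_arm(
  commands=[
    [[0,0,0,0,0,0,1],[0,0,0,0,0,0,1],[0,0,0,0,0,0,1],[0,0,0,0,0,0,1],[0,0,0,0,0,0,1]],
  ],
)

```text
t: 15.55
tcp_pos: [0.3596, -0.3041, 0.2764]
eef_rot: [-0.02, 1.0, -0.004, 0.001]
force: [-0.0, -0.0, 0.4]
opening: 0.0004
```

```bash
python3 -c "
from plant import *
print(close_job())"
```

```text
the job is handed in; nothing more can be done
None
```

The gauge block case is closed and bolted, and I handed the job in at about 15.6 s with the arm standing clear.

- **Lid:** I pushed it down slowly with the shut fingertips from behind. It met its stop at 12 N with the tips at the shut height. A picture taken before I touched the bolt showed the lid fully closed.
- **Bolt:** I pushed the knob sideways with the side of the shut fingers until it stopped firmly, at about 8 to 12 N. In the last top picture the knob sits at column 432.5, against 433.5 expected for 25 mm of travel, so it is home. The last scene picture, partly blocked by the arm, shows the bolt end at the lid's loop.
- **Bystanders:** The ring, micrometer and the visible parts of the setting block and plug gauge look unmoved in the before-and-after top pictures, judged by eye only.
- **Disagreement:** The fingers stopped about 3 mm further along than I had worked out beforehand. I put this down to not knowing the exact finger thickness, since the knob's position in the picture agrees with fully home.

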